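# Close the slide tray's flaps with one finger stroke

### The arm

A 7-joint arm with a two-finger parallel gripper is mounted at the origin on the work surface. World frame = base frame: x ahead of the robot, y to its left, z up, the work surface at z = 0. Lengths are in m, angles in rad, forces in N, time in s.
With the tool pointing down it reaches from about 0.425 to 0.925 m from the base axis. Payload 6.8 kg.
Tool frame: the origin (TCP) lies on the front face of the gripper's body, between the roots of the fingers; the fingertips stand 73 mm ahead of it and the grasp point (between the pads) lies 54 mm ahead of it (env.nose_length is the distance from the TCP to the fingertips, in m); z points along the fingers, y is the line along which they close (so a half turn about z gives the same grasp; the last joint's range is limited). The gripper opens to 85 mm and grips with 20 to 120 N. Pads are 22 mm wide; open, the fingers measure 114 mm over their backs; the gripper's body (76 mm by 85 mm) begins 54 mm behind the grasp point. The pads swing forward as they close: fully open they stand 13 mm farther back than shut.
Start: joints at [-1.3, 0.477, 0.022, 1.555, -0.011, 1.109, -0.083], TCP at [0.25, 0.627, 0.304] pointing down, gripper open.
Joint ranges: [-2.96, 2.96], [-0.34, 2.1], [-1.41, 1.46], [0.24, 2.44], [-1.37, 4.51], [0.17, 1.92], [-2.96, 2.96]. Speed limits (rad/s): [2.39, 2.39, 3.14, 3.14, 3.14, 3.14, 3.14].

### API

Orientations are given as a unit quaternion [w, x, y, z].
In Python, from cell import env, kin, camera, calibration, job gives the robot as it stands. The module is installed in compiled form; this text tells all that it offers. Calls block until the motion is done:
- env.reach(position, orientation): joint-space move of the TCP to a pose.
- env.movel(position, velocity=0.15, rot=None, stop_force=None): straight line of the TCP; rot=None keeps the orientation; velocity is the mean speed in m/s. With stop_force (N) it stops when the force on the tool has changed by that much, and returns True; else False.
- env.goto_joints(angles): joint-space move.
- env.grip(opening, f_grip=None): finger opening in m; f_grip is the grip in N (None keeps the last); returns when the fingers have stopped.
- env.dwell(seconds).
- kin.inverse_kinematics(position, orientation): joint angles nearest the present ones, or None.
- env.get_state(): the state.
- camera(name): name is "scene" or "side" or "wrist"; returns (picture, depth): 400x640x3 uint8, blue, green, red; 400x640 float32, m along the optical axis (not along the pixel's ray), 0 where there is no reading.
- calibration(name): a dict with "fx", "fy", "cx", "cy" (pixels), "rvec" (rotation vector, rad) and "tvec" (3), from world to camera coordinates, as OpenCV has them. Camera axes: x right, y down, z forward; pixel columns grow to the right and rows downward; lengths in m; the calibration is good to about 2 mm. A picture is of the moment at which its call begins: read the wrist's pose just before it. calibration takes no time and is no camera call; for the wrist camera it gives the pose at the moment of the call.
A pose or a line that the arm cannot do raises env.PlanningError and nothing moves.
- job.job_done(): hands the job in; it is judged then, once.
The state is a dict: "time": time; "qpos": joint angles; "joint_velocities": joint speeds; "joint_torque": joint torques, N m; "tcp_pos": TCP position; "orientation": TCP orientation; "force": force on the tool from outside, world axes, zero at the start; "torque": the same for the moment, N m; "opening": finger opening in m; "gripper_force": force on a finger pad.
Only numpy, scipy, OpenCV 4.12 (cv2) and the standard library are available. Lean on these libraries where they do the work, as an engineer would, in place of code of your own. Each camera call takes 0.05 s, during which the arm holds its last target. There are 200 camera calls.

### The job

Run the fingertips lightly along the row of blue flaps on the slide tray, starting at the red-dot end, so that each flap in turn folds down flat over its slide, until all five lie flat. Touch gently, do not lift or shove the tray, leave the things standing around it alone, and finish with the hand clear.

Things in the scene. Friction and masses are not known exactly. Their poses are not given: they have to be found in the camera images.
- tray: Loose wooden slide tray, 270 x 130 mm, plate 12 mm thick, border 3 mm higher, 0.7 kg. Origin: centre of its underside; z up. Five glass slides lie across it in a row along its x axis, 42 mm apart, each with a blue hinged flap standing beside it. Red dot (18 mm) at x = -118 mm marks the row's flap 1 end; flaps 2 to 5 follow towards +x. Apart from raised flaps nothing on it is above 19.5 mm
- flap1 (a joint): Hinge angle of flap 1 (next to the red dot), a plate 28 mm long, 18 mm wide, 3 mm thick: 0 = straight up (a stop), 1.57 = folded flat towards tray +x, away from the red dot, its upper face then 19.5 mm above the table. Starts at 0.1 to 0.5. Light friction (0.005 N m), no spring: it stays where left; a fingertip passing along the row just above 19.5 mm folds it
- hinge1 (a point): Middle of the hinge of flap 1: tray x = -101 mm, y = 0, 18 mm above the table; axes as the tray's, hinge along y. Flat, the flap reaches 28 mm from here in tray +x. Steel lugs 12.5 mm either side are 19.5 mm high
- flap2 (a joint): Hinge angle of flap 2 (counted from the red dot), a plate 28 mm long, 18 mm wide, 3 mm thick: 0 = straight up (a stop), 1.57 = folded flat towards tray +x, away from the red dot, its upper face then 19.5 mm above the table. Starts at 0.1 to 0.5. Light friction (0.005 N m), no spring: it stays where left; a fingertip passing along the row just above 19.5 mm folds it
- hinge2 (a point): Middle of the hinge of flap 2: tray x = -59 mm, y = 0, 18 mm above the table; axes as the tray's, hinge along y. Flat, the flap reaches 28 mm from here in tray +x. Steel lugs 12.5 mm either side are 19.5 mm high
- flap3 (a joint): Hinge angle of flap 3 (counted from the red dot), a plate 28 mm long, 18 mm wide, 3 mm thick: 0 = straight up (a stop), 1.57 = folded flat towards tray +x, away from the red dot, its upper face then 19.5 mm above the table. Starts at 0.1 to 0.5. Light friction (0.005 N m), no spring: it stays where left; a fingertip passing along the row just above 19.5 mm folds it
- hinge3 (a point): Middle of the hinge of flap 3: tray x = -17 mm, y = 0, 18 mm above the table; axes as the tray's, hinge along y. Flat, the flap reaches 28 mm from here in tray +x. Steel lugs 12.5 mm either side are 19.5 mm high
- flap4 (a joint): Hinge angle of flap 4 (counted from the red dot), a plate 28 mm long, 18 mm wide, 3 mm thick: 0 = straight up (a stop), 1.57 = folded flat towards tray +x, away from the red dot, its upper face then 19.5 mm above the table. Starts at 0.1 to 0.5. Light friction (0.005 N m), no spring: it stays where left; a fingertip passing along the row just above 19.5 mm folds it
- hinge4 (a point): Middle of the hinge of flap 4: tray x = 25 mm, y = 0, 18 mm above the table; axes as the tray's, hinge along y. Flat, the flap reaches 28 mm from here in tray +x. Steel lugs 12.5 mm either side are 19.5 mm high
- flap5 (a joint): Hinge angle of flap 5 (the last, farthest from the red dot), a plate 28 mm long, 18 mm wide, 3 mm thick: 0 = straight up (a stop), 1.57 = folded flat towards tray +x, away from the red dot, its upper face then 19.5 mm above the table. Starts at 0.1 to 0.5. Light friction (0.005 N m), no spring: it stays where left; a fingertip passing along the row just above 19.5 mm folds it
- hinge5 (a point): Middle of the hinge of flap 5: tray x = 67 mm, y = 0, 18 mm above the table; axes as the tray's, hinge along y. Flat, the flap reaches 28 mm from here in tray +x. Steel lugs 12.5 mm either side are 19.5 mm high
- stain_jar: Small amber jar with black lid, 38 mm across, 55 mm tall, standing beside the tray; loose, to be left alone. Origin: centre of its underside
- cassettes: Stack of three pastel tissue cassettes, 40 x 28 x 21 mm, beside the tray; loose, to be left alone. Origin: centre of its underside
- weight: Small brass cylinder weight, 30 mm across, 30 mm tall, beyond the far end of the row, off its line; loose, to be left alone. Origin: centre of its underside
- spray: Blue spray bottle, 80 mm across, 205 mm tall; loose, to be left alone. Origin: centre of its underside
- white_jar: White plastic jar, 84 mm across, 150 mm tall; loose, to be left alone. Origin: centre of its underside
- beaker: Clear open beaker, 70 mm across, 85 mm tall; loose, to be left alone. Origin: centre of its underside
- slide_box: White open slide box, 90 x 55 x 35 mm; loose, to be left alone. Origin: centre of its underside

How it is judged:
By the outcome, as a careful person would: the job done as asked, in the order asked, and still so for the second after the job is handed in, with the robot touching nothing.
It also fails if it takes over 42 s, if anything falls off the work surface, if the arm or the gripper's body presses on something with over 40 N, if the wrist force passes 120 N, or if a joint passes its speed limit or range.

## Working session

There is one attempt and no reset: what is moved stays moved. The work goes in short steps, each a Python script; the robot and the scene stay as the last script left them, time stands still between calls to the robot, and variables do not carry over. Pictures are saved under pics/ and viewed, at most 10 in all, crops included, and the job is handed in when it is done.

```bash
mkdir -p pics; cat > h.py <<'E'
import numpy as np, cv2
from cell import env, kin, camera, calibration, job
def cal(n):
    c=calibration(n);R=cv2.Rodrigues(np.array(c["rvec"],float))[0];return c,R,np.array(c["tvec"],float).ravel()
def ray(n,u,v,z,C=None):
    c,R,t=C or cal(n);d=R.T@np.array([(u-c["cx"])/c["fx"],(v-c["cy"])/c["fy"],1]);o=-R.T@t
    return o+d*(z-o[2])/d[2]
def proj(n,p,C=None):
    c,R,t=C or cal(n);q=R@np.array(p,float)+t;return np.array([c["fx"]*q[0]/q[2]+c["cx"],c["fy"]*q[1]/q[2]+c["cy"]])
E
python3 - <<'E'
from h import *
for n in("scene","side"):
    p,d=camera(n);cv2.imwrite(f"pics/{n}0.png",p);np.save(f"pics/{n}0.npy",d)
    c,R,t=cal(n);print(n,-R.T@t,R[2])
print(env.get_state()["time"],env.nose_length)
E
```

```text
scene [ 1.27279897 -0.11002215  0.56948868] [-0.80682434  0.12315639 -0.57781224]
side [ 0.17406831 -0.72967222  0.94520172] [ 0.29756846  0.60084334 -0.74191663]
0.1 0.0726
```

View pics/scene0.png

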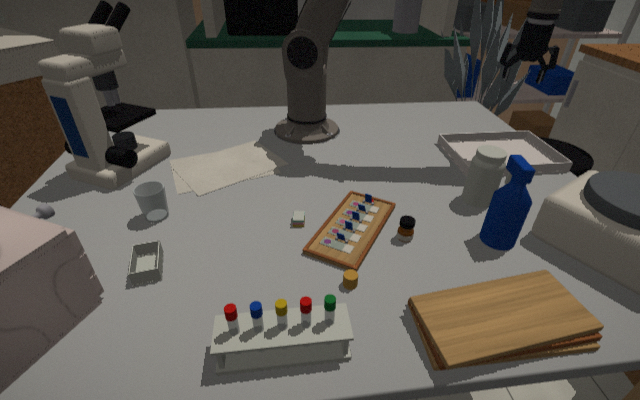

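View pics/side0.png

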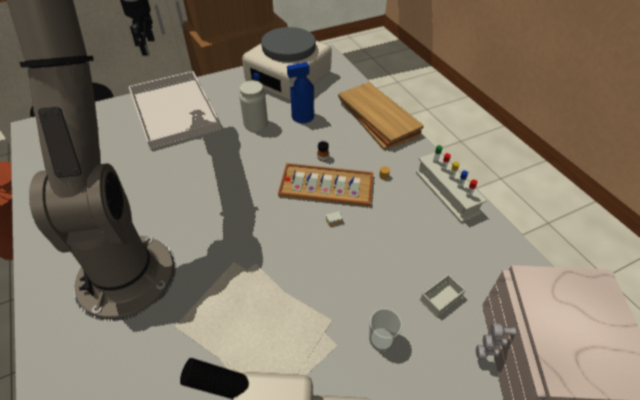

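The scene view shows the tray at about (350,228), with the cassettes at (298,218), stain jar at (406,228) and brass weight at (350,278). In the side view the tray is at about (327,185), with the red dot at its left end near (288,178). I'll localise it in both views.

```bash
cat >> h.py <<'E'
def tray(n,p,roi,C=None,mn=300):
    hsv=cv2.cvtColor(p,cv2.COLOR_BGR2HSV);m=np.zeros(p.shape[:2],np.uint8);x0,y0,x1,y1=roi
    w=cv2.inRange(hsv,(3,90,40),(22,255,255));m[y0:y1,x0:x1]=w[y0:y1,x0:x1]
    m=cv2.morphologyEx(m,cv2.MORPH_CLOSE,np.ones((5,5)))
    k=max(cv2.findContours(m,cv2.RETR_EXTERNAL,cv2.CHAIN_APPROX_NONE)[0],key=cv2.contourArea)
    P=np.array([ray(n,u,v,0.015,C)[:2] for u,v in k[:,0]])
    (c,s,a)=cv2.minAreaRect(P.astype(np.float32)*1000)
    r=np.zeros_like(m);rr=cv2.inRange(hsv,(0,150,80),(4,255,255))|cv2.inRange(hsv,(174,150,80),(180,255,255))
    r[y0:y1,x0:x1]=rr[y0:y1,x0:x1];v,u=np.nonzero(r)
    rd=ray(n,u.mean(),v.mean(),0.012,C) if len(u) else None
    return c,s,a,rd,len(u)
E
python3 - <<'E'
from h import *
for n,roi in(("scene",(300,185,398,272)),("side",(272,158,378,210))):
    p=cv2.imread(f"pics/{n}0.png");print(n,*tray(n,p,roi))
for nm,a,b in(("jar",(406,238),(323,156)),("weight",(350,285),(385,177)),("cass",(298,223),(334,222))):
    print(nm,ray("scene",*a,0),ray("side",*b,0))
E
```

```text
scene (600.151123046875, 53.277435302734375) (132.36703491210938, 285.85992431640625) 56.0262565612793 [0.49401476 0.12980381 0.012     ] 4
side (591.012939453125, 53.76008605957031) (139.5009307861328, 270.8602294921875) 55.85451126098633 [0.49565689 0.12536679 0.012     ] 13
jar [0.64015736 0.17842793 0.        ] [0.64329365 0.17938499 0.        ]
weight [0.76993501 0.01803756 0.        ] [0.77213395 0.01303084 0.        ]
cass [ 0.55498679 -0.07315143  0.        ] [ 0.55065588 -0.07506882  0.        ]
```

```bash
cat >> h.py <<'E'
from scipy.spatial.transform import Rotation as Ro
def quat(yaw):
    c,s=np.cos(yaw),np.sin(yaw);q=Ro.from_matrix(np.array([[c,s,0],[s,-c,0],[0,0,-1]])).as_quat();return [q[3],*q[:3]]
E
python3 - <<'E'
from h import *
s=env.get_state();w,x,y,z=s["orientation"];Rt=Ro.from_quat([x,y,z,w]).as_matrix()
c,R,t=cal("wrist");print(np.round(Rt,2).tolist(),"cam in tool",Rt.T@(-R.T@t-s["tcp_pos"]),"axes",np.round(R@Rt,2).tolist(),c["fx"])
a=np.radians(-34.1);u=np.array([np.cos(a),np.sin(a)])
for k in range(4):
    for d in(-.145,0,.11):
        for h in (.0933,.3):
            q=kin.inverse_kinematics([.594+d*u[0],.054+d*u[1],h],quat(a+k*np.pi/2));print(k,d,h,None if q is None else np.round(q,2))
E
```

```text
[[-0.93, 0.37, -0.0], [0.37, 0.93, -0.0], [-0.0, -0.0, -1.0]] cam in tool [ 0.06828772  0.00046052 -0.06979838] axes [[0.0, 1.0, 0.0], [-0.96, 0.0, -0.27], [-0.27, -0.0, 0.96]] 340.6299877281641
0 -0.145 0.0933 [-1.25  1.04  1.26  2.18 -1.26  1.04 -1.41]
0 -0.145 0.3 [-1.41  0.43  1.31  2.04 -0.48  1.04 -2.04]
0 0 0.0933 [-0.97  1.13  1.26  1.94 -1.24  1.14 -1.34]
0 0 0.3 [-1.03  0.69  1.28  1.8  -0.71  1.21 -1.69]
0 0.11 0.0933 [-0.77  1.21  1.25  1.71 -1.23  1.23 -1.34]
0 0.11 0.3 [-0.79  0.86  1.27  1.58 -0.84  1.34 -1.58]
1 -0.145 0.0933 [-0.74  0.54  0.42  2.16 -0.44  0.52 -0.58]
1 -0.145 0.3 [-0.9   0.19  0.57  2.01 -0.13  0.97 -0.86]
1 0 0.0933 [-0.6   0.69  0.55  1.92 -0.56  0.68 -0.3 ]
1 0 0.3 [-0.7   0.41  0.67  1.79 -0.29  1.04 -0.52]
1 0.11 0.0933 [-0.52  0.84  0.67  1.7  -0.67  0.84 -0.15]
1 0.11 0.3 [-0.57  0.6   0.75  1.57 -0.43  1.15 -0.32]
2 -0.145 0.0933 [-0.56  0.51  0.19  2.15 -0.2   0.5   0.76]
2 -0.145 0.3 [-0.72  0.18  0.36  2.   -0.08  0.97  0.65]
2 0 0.0933 [-0.38  0.63  0.25  1.9  -0.25  0.63  0.99]
2 0 0.3 [-0.55  0.37  0.47  1.78 -0.19  1.03  0.96]
2 0.11 0.0933 [-0.26  0.74  0.27  1.68 -0.26  0.76  1.11]
2 0.11 0.3 [-0.41  0.53  0.49  1.56 -0.27  1.12  1.11]
3 -0.145 0.0933 [-0.33  0.5  -0.1   2.13  0.1   0.51  2.05]
3 -0.145 0.3 [-0.48  0.18  0.09  1.99 -0.02  0.97  2.16]
3 0 0.0933 [-0.15  0.62 -0.06  1.89  0.06  0.64  2.3 ]
3 0 0.3 [-0.3   0.35  0.14  1.76 -0.05  1.03  2.4 ]
3 0.11 0.0933 [-0.04  0.73 -0.05  1.66  0.05  0.76  2.43]
3 0.11 0.3 [-0.18  0.5   0.14  1.54 -0.08  1.11  2.53]
```

```bash
python3 - <<'E'
from h import *
a=np.radians(-34.1);u=np.array([np.cos(a),np.sin(a)])
c=np.array([.594,.054])-.06*u
env.reach([*c,.30],quat(a+np.pi));env.grip(0.0,20)
C=cal("wrist");p,d=camera("wrist");cv2.imwrite("pics/w0.png",p)
import pickle;pickle.dump(C,open("pics/w0.pkl","wb"))
print(env.get_state()["time"],env.get_state()["opening"])
b=np.array([.594,.054]);v=np.array([-u[1],u[0]])
for sx in(-.15,.15):
    for sy in(-.08,.08):print(proj("wrist",[*(b+sx*u+sy*v),.015],C))
E
```

```text
3.1167 -0.00014947691975698363
[238.96849073  80.39544951]
[401.29240688  80.4090605 ]
[254.77607288 339.4504134 ]
[385.52727257 339.48813569]
```

View pics/w0.png

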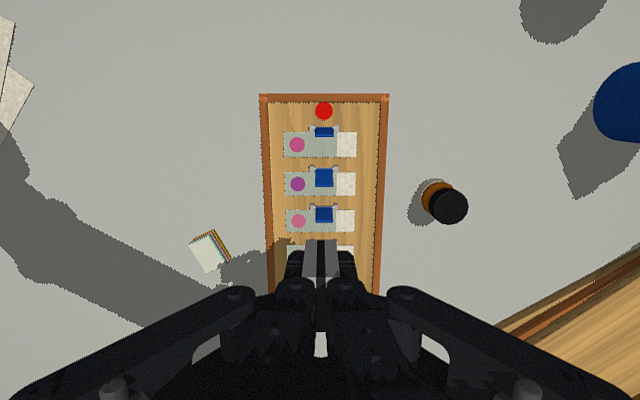

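The wrist view shows the tray's red-dot end: top corners at (261,94) and (389,94), red dot at (324,111), flaps 1–3 at (324,131), (324,177) and (323,214). I'll fit the side edges and dot from this view.

```bash
python3 - <<'E'
from h import *
import pickle
C=pickle.load(open("pics/w0.pkl","rb"));p=cv2.imread("pics/w0.png");h=cv2.cvtColor(p,cv2.COLOR_BGR2HSV)
w=cv2.inRange(h,(3,80,40),(25,255,255));L=[];Rr=[]
for r in range(102,235):
    x=np.nonzero(w[r,240:400])[0]+240;L.append(ray("w",x[0]-.5,r,.015,C)[:2]);Rr.append(ray("w",x[-1]+.5,r,.015,C)[:2])
T=[]
for cc in range(270,382):
    y=np.nonzero(w[80:200,cc])[0]+80;T.append(ray("w",cc,y[0]-.5,.015,C)[:2])
def line(P):
    l=cv2.fitLine(np.array(P,np.float32),cv2.DIST_HUBER,0,.001,.001).ravel();return l[:2],l[2:]
f=[line(P) for P in(L,Rr,T)]
for d,o in f:print("dir",np.degrees(np.arctan2(d[1],d[0])),o)
rd=cv2.inRange(h,(0,180,100),(3,255,255))|cv2.inRange(h,(175,180,100),(180,255,255));rd[:90]=0;rd[130:]=0
v,x=np.nonzero(rd);D=ray("w",x.mean(),v.mean(),.012,C);print("dot",D,len(x), "area mm2")
a=np.arctan2(*(sum(d*np.sign(d[0]) for d,_ in f[:2])[::-1]));u=np.array([np.cos(a),np.sin(a)]);n=np.array([-u[1],u[0]])
print("yaw",np.degrees(a),"width",n@(f[0][1]-f[1][1]))
mid=n@(f[0][1]+f[1][1])/2;top=u@f[2][1]
print("dot y off",n@D[:2]-mid,"centre by edge",u*(top+.135)+n*mid,"by dot",u*(u@D[:2]+.118)+n*mid)
bl=cv2.inRange(h,(105,150,40),(130,255,255));bl[:, :300]=0;bl[:,345:]=0
for k in cv2.findContours(bl,cv2.RETR_EXTERNAL,cv2.CHAIN_APPROX_NONE)[0]:
    if cv2.contourArea(k)>30:
        print(cv2.boundingRect(k));x0,y0,ww,hh=cv2.boundingRect(k);q=ray("w",x0+ww/2,y0,.018,C)[:2];print("base x",u@q-top-.135,"y",n@q-mid)
E
```

```text
dir -34.144962 [0.5088134  0.03745189]
dir -34.03818 [0.581705   0.14514853]
dir 55.9051 [0.47970718 0.13243005]
dot [0.49532561 0.12495804 0.012     ] 229 area mm2
yaw -34.09157 width -0.13004519
dot y off -0.00011511636012184745 centre by edge [0.59300953 0.05898097] by dot [0.59311096 0.05891234]
(316, 207, 17, 15)
base x -0.016819845665961952 y 0.0011487061153780953
(315, 169, 18, 18)
base x -0.05842382424055231 y 0.0004908433867782391
(315, 128, 19, 9)
base x -0.10055123839151658 y 0.0008782753520596431
```

Width is 130.0 mm, the dot is 0.1 mm off the centreline, and the hinges match to within 0.6 mm. First pass is higher, for a gentle lever on the flaps, and the second is just above flat.

```bash
cat >> h.py <<'E'
A=np.radians(-34.09);U=np.array([np.cos(A),np.sin(A)]);CT=np.array([.5931,.0589])
def P(d,tip):return [*(CT+d*U),tip+env.nose_length]
def st(t=""):s=env.get_state();print(t,round(s["time"],2),np.round(s["force"],2),np.round(s["tcp_pos"],4))
E
python3 - <<'E'
from h import *
env.reach(P(-.15,.09),quat(A+np.pi));env.movel(P(-.15,.030),.1);st("start")
for d in(-.05,.03,.112):print(env.movel(P(d,.030),.07,stop_force=6));st()
env.movel(P(.112,.09),.2);env.movel(P(-.15,.09),.25)
C=cal("wrist");p,_=camera("wrist");cv2.imwrite("pics/w1.png",p)
p,_=camera("side");cv2.imwrite("pics/s1.png",cv2.resize(p[150:220,260:400],None,fx=5,fy=5));st("end")
E
```

```text
start 4.57 [ 1.08 -0.13 -0.14] [0.4695 0.1429 0.1031]
False
 6.14 [-0.18  0.75 -0.33] [0.5514 0.0873 0.1026]
False
 7.43 [-0.33  0.8   0.36] [0.6176 0.0425 0.1025]
False
 8.76 [-0.03  1.09 -0.5 ] [ 0.6855 -0.0033  0.1025]
end 10.51 [-0.08  0.71  0.71] [0.4699 0.142  0.1626]
```

View pics/s1.png

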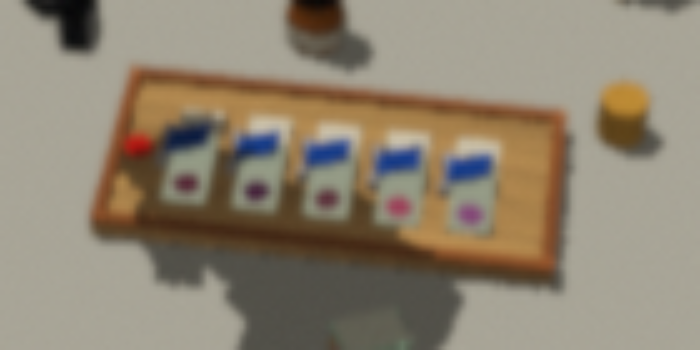

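All five flaps (at about x 185–470, y 135–170 in the crop) are now mostly folded. Next I'll check the tray position, then run the low pass.

```bash
python3 - <<'E'
from h import *
def dot(n,p,C):
    h=cv2.cvtColor(p,cv2.COLOR_BGR2HSV);r=cv2.inRange(h,(0,180,70),(3,255,255))|cv2.inRange(h,(175,180,70),(180,255,255))
    k=max(cv2.findContours(r,cv2.RETR_EXTERNAL,cv2.CHAIN_APPROX_NONE)[0],key=cv2.contourArea);m=cv2.moments(k);return ray(n,m['m10']/m['m00'],m['m01']/m['m00'],.012,C)[:2]
D=dot("wrist",cv2.imread("pics/w1.png"),cal("wrist"));e=D-(CT-.118*U);print("dot err mm",e*1000)
if np.abs(e).max()<.004:
    env.movel(P(-.15,.0208),.12);st("start")
    for d in(-.066,-.024,.018,.060,.115):
        if env.movel(P(d,.0208),.06,stop_force=6):print("stop");st();env.movel(P(d,.06),.1);break
        st()
    else:
        env.movel(P(.115,.09),.2);env.movel(P(-.12,.22),.25)
        C=cal("wrist");p,_=camera("wrist");cv2.imwrite("pics/w2.png",p);print("dot err",(dot("wrist",p,C)-CT+.118*U)*1000)
        p,_=camera("side");cv2.imwrite("pics/s2.png",cv2.resize(p[150:220,260:400],None,fx=5,fy=5,interpolation=cv2.INTER_CUBIC));st("end")
E
```

```text
Traceback (most recent call last):
ValueError: max() iterable argument is empty
```

The dot was hidden by the hand in that wrist view, so I'll compare the tray in side views before and after instead.

```bash
python3 - <<'E'
from h import *
roi=(272,158,378,210)
def dif():
    p,_=camera("side");a=tray("side",p,roi);b=tray("side",cv2.imread("pics/side0.png"),roi)
    print(np.round(a[0],1),np.round(b[0],1),a[2],b[2],a[3],b[3]);return np.linalg.norm(a[3]-b[3])*1e3,p
e,_=dif();print("dot shift mm",e)
if e<4:
    env.movel(P(-.15,.0208),.12);st("start")
    for d in(-.066,-.024,.018,.060,.115):
        if env.movel(P(d,.0208),.06,stop_force=6):print("stop");st();env.movel(P(d,.06),.1);break
        st()
    else:
        env.movel(P(.115,.09),.2);env.movel(P(-.19,.22),.3)
        p,_=camera("wrist");cv2.imwrite("pics/w2.png",p)
        e,p=dif();print(e);cv2.imwrite("pics/s2.png",cv2.resize(p[150:220,260:400],None,fx=5,fy=5,interpolation=cv2.INTER_CUBIC));st("end")
E
```

```text
[590.7  53. ] [591.   53.8] 55.88555145263672 55.85451126098633 [0.49531558 0.12407578 0.012     ] [0.49565689 0.12536679 0.012     ]
dot shift mm 1.3353672441923878
start 11.28 [1.13 0.53 0.39] [0.4693 0.1429 0.0937]
 12.83 [-0.04  0.    0.09] [0.5381 0.0962 0.0934]
 13.68 [0.04 0.4  0.05] [0.573  0.0725 0.0933]
 14.53 [ 0.08 -0.08  0.29] [0.6078 0.0489 0.0933]
 15.38 [ 0.69 -0.64  0.45] [0.6426 0.0254 0.0933]
 16.45 [ 0.75  0.18 -0.07] [ 0.688  -0.0052  0.0933]
[590.7  53. ] [591.   53.8] 55.88555145263672 55.85451126098633 [0.49506614 0.12457849 0.012     ] [0.49565689 0.12536679 0.012     ]
0.9850893357569719
end 18.31 [-0.1   0.06 -0.07] [0.4363 0.1644 0.2919]
```

View pics/s2.png

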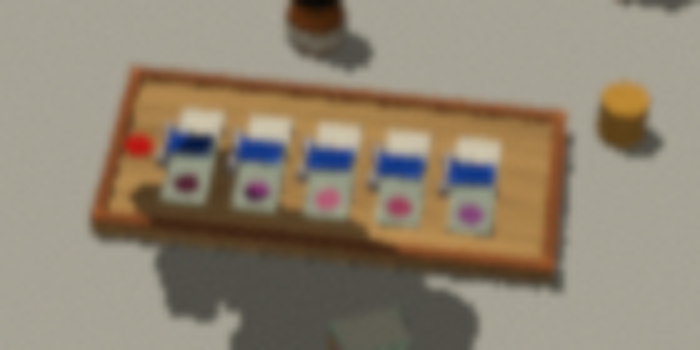

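View pics/w2.png

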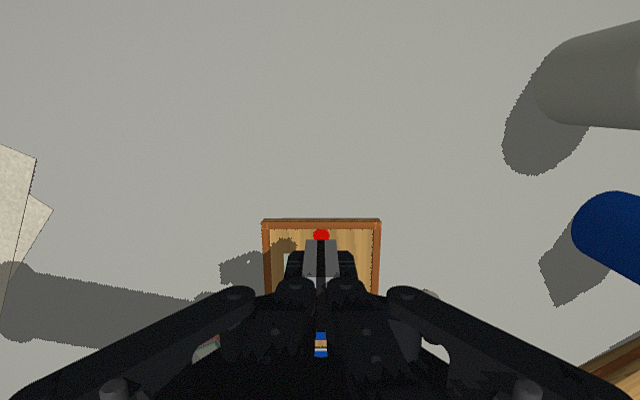

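All five flaps (x 190–470, y 140–172 in the crop) look flat. The tray is within about 1 mm of its start, and the jar and weight are where they were. One depth check from above will show the residual angles.

```bash
python3 - <<'E'
from h import *
env.reach(P(.05,.22),quat(A+np.pi))
C=cal("wrist");p,d=camera("wrist");c,R,t=C;h=cv2.cvtColor(p,cv2.COLOR_BGR2HSV)
v,u=np.nonzero(cv2.inRange(h,(105,130,30),(130,255,255))&(d>0).astype(np.uint8)*255)
z=d[v,u];X=(np.c_[(u-c["cx"])/c["fx"]*z,(v-c["cy"])/c["fy"]*z,z]-t)@R
N=np.array([-U[1],U[0]]);q=X[:,:2]-CT;x=q@U;y=q@N
for i,hx in enumerate((-.101,-.059,-.017,.025,.067)):
    k=(abs(y)<.011)&(x>hx-.004)&(x<hx+.032)&(abs(X[:,2]-.02)<.015)
    if k.sum()<20:print(i+1,"few",k.sum());continue
    f=np.polyfit(x[k]-hx,X[k,2],1);print(i+1,k.sum(),"x",np.round([x[k].min()-hx,x[k].max()-hx],4),"slope",round(f[0],3),"z0 mm",round(f[1]*1e3,2),"zend",round(np.polyval(f,.028)*1e3,2))
st()
E
```

```text
1 590 x [0.0018 0.0274] slope 0.039 z0 mm 19.09 zend 20.19
2 539 x [0.0014 0.0276] slope 0.037 z0 mm 19.15 zend 20.18
3 485 x [0.0022 0.0273] slope 0.032 z0 mm 19.35 zend 20.25
4 438 x [0.0018 0.0276] slope 0.036 z0 mm 19.3 zend 20.31
5 395 x [0.0013 0.0282] slope 0.039 z0 mm 19.4 zend 20.48
 19.31 [-1.21  0.17 -0.23] [0.6336 0.0327 0.2923]
```

Each flap is within about 0.04 rad (2°) of flat, its upper face 19–20.5 mm up, and the hand is well above the tray.

```bash
python3 -c "
from h import *
print(job.job_done())"
```

```text
the job is handed in; nothing more can be done
None
```

All five flaps were folded in order from the red-dot end and lie within about 0.04 rad (2°) of flat; the tray moved by no more than about 1 mm, the neighbouring things were not touched, the hand is clear, and the job was handed in at about 19 s.

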